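# Stack the labware on a liquid handler's deck

### The arm

A 6-joint arm with a two-finger parallel gripper is mounted at the origin on the work surface. World frame = base frame: x ahead of the robot, y to its left, z up, the work surface at z = 0. Lengths are in m, angles in rad, forces in N, time in s.
With the tool pointing down it reaches from about 0.375 to 0.9 m from the base axis. Payload 3.1 kg.
Tool frame: the origin (TCP) lies on the centre line of the jaws, within the pads' length; the fingertips stand 22 mm ahead of it and the grasp point (between the pads) lies 3 mm ahead of it; z points along the fingers, x is the direction in which the jaws open and shut, and the axes are right-handed (so a half turn about z gives the same grasp; the last joint's range is limited). The gripper opens to 87 mm and grips with 3 to 60 N. Pads are 19 mm wide; open, the fingers measure 117 mm over their backs; the gripper's body (75 mm by 190 mm) begins 51 mm behind the grasp point.
Start: joints at [1.137, 0.527, 1.433, -0, 1.181, -0.178], TCP at [0.158, 0.605, 0.245] pointing down, gripper open.
Joint ranges: [-3.08, 3.08], [-0.75, 2.2], [0.22, 2.44], [-1.43, 4.57], [0, 2.65], [-2.85, 2.85]. Speed limits (rad/s): [2.79, 2.79, 3.14, 3.14, 3.14, 3.14].

### API

Orientations are given as a unit quaternion [x, y, z, w].
In Python, from rig import robot, camera, order gives the robot as it stands.
- The arm moves only by the shell command python3 -m pendant 'ROWS' [OPENING] [FORCE]. ROWS is JSON, a list of rows, each a list of 2 entries, a list of its own where there are three numbers: the shift along the tool's x, y, z in mm, then the turn about the tool's z in degrees. A call has 1 to 8 rows; each row shifts and turns the commanded pose from where the row before left it, along the tool's axes as they then stand; what a row does not reach is not made up. A row lasts 1/8 s, in which the tool goes at most 62.5 mm and 10.7 degrees, less where a joint would pass 70% of its speed; a pose out of reach is approached as far as the arm can. A call with a gripper value outside its range is refused whole. OPENING is the finger opening in mm, from 0 to 87, set as the call begins (- or left out, the last holds). The fingers move at their own pace and stop on an object; FORCE is the grip in N (left out, the last holds). Time passes only in rows, so rows that do not move let the fingers close. It gives the time, the measured TCP pose, the force and the opening at its end, in the units of the state.
- robot.get_obs(): the state, without advancing time (a new reading comes with each control period).
- camera(name): name is "scene" or "top"; returns a dict with "pixels" (480x640x3 uint8, blue, green, red), "mtx" (3x3 intrinsics, pixels), "k1" (the pictures are not rectified: a ray, as slopes to the right and down, at radius r is drawn at 1 + k1 r^2 times it, then the intrinsics apply), "R" (3x3) and "t" (3): a world point X has camera coordinates R X + t. Camera axes: x right, y down, z forward; pixel columns grow to the right and rows downward; lengths in m; the calibration is good to about 2 mm. A picture is of the moment at which its call begins. There is no depth.
- order.hand_in(): hands the job in, once; it reports no verdict.
The state is a dict: "time": time; "q": joint angles; "joint_velocities": joint speeds; "joint_torque": joint torques, N m; "position": TCP position; "tool_rot": TCP orientation; "ft_force": force on the tool from outside, world axes, zero at the start; "moment": the same for the moment, N m; "grip_width": finger opening in m.
Only numpy, scipy, OpenCV 4.12 (cv2) and the standard library are available. Lean on these libraries where they do the work, as an engineer would, in place of code of your own. Each camera call takes 0.05 s, during which the arm holds its last target. There are 200 camera calls.

### The job

Set up the deck for a run: on the station with the yellow pins stack the blue cooling block, on it the green tube rack, and on top of that the orange cover; on the station with the red pins put the white tip box and the purple cover on top of it. Everything must stand flat between the pins and squarely over what is beneath it, released. Never tip the green rack over, and leave the two amber bottles standing where they are.

Things in the scene. Friction and masses are not known exactly. Their poses are not given: they have to be found in the camera images.
- yellow_station_seat (a point): Yellow station: black plate 120 x 88 mm, 14 mm thick, fixed to the table, with a yellow edge line and eight yellow locating pins (6 mm thick, 8 mm high) standing on it: at (x, y) = (+-53, +-20) and (+-33, +-37) mm from this point. A thing 88 x 56 mm stands between the pins with 6 mm of play all round. This point is the centre of the plate's top face (14 mm above the table); x runs along the plate's long side, z up.
- red_station_seat (a point): Red station: black plate 120 x 88 mm, 14 mm thick, fixed to the table, with a red edge line and eight red locating pins (6 mm thick, 8 mm high) standing on it: at (x, y) = (+-53, +-20) and (+-33, +-37) mm from this point. A thing 88 x 56 mm stands between the pins with 6 mm of play all round. This point is the centre of the plate's top face (14 mm above the table); x runs along the plate's long side, z up.
- block_center (a point): Blue cooling block with 24 dark wells in its top. Solid box shape 88 x 56 mm, 40 mm high with a flat top, about 350 g. This point is its centre, 20 mm above its underside; x along its long (88 mm) side, y along its short (56 mm) side, z up. Loose, standing upright on the table at the start. Either way round is right.
- rack_center (a point): Green tube rack with 24 white tube caps in its top. Solid box shape 88 x 56 mm, 44 mm high with a flat top, about 180 g. This point is its centre, 22 mm above its underside; x along its long (88 mm) side, y along its short (56 mm) side, z up. Loose, standing upright on the table at the start. Either way round is right.
- orange_cover_center (a point): Orange cover: flat plate 88 x 56 mm, 8 mm thick, with an upright grip rib in the middle, 50 mm long (along x), 16 mm wide (along y), rising from 8 to 34 mm above the underside; about 80 g. This point is its centre, 17 mm above its underside; x along its long (88 mm) side, y along its short (56 mm) side, z up. Loose, standing upright on the table at the start. Either way round is right.
- tipbox_center (a point): White tip box with 24 light grey tips in its top. Solid box shape 88 x 56 mm, 50 mm high with a flat top, about 160 g. This point is its centre, 25 mm above its underside; x along its long (88 mm) side, y along its short (56 mm) side, z up. Loose, standing upright on the table at the start. Either way round is right.
- purple_cover_center (a point): Purple cover: flat plate 88 x 56 mm, 8 mm thick, with an upright grip rib in the middle, 50 mm long (along x), 16 mm wide (along y), rising from 8 to 34 mm above the underside; about 80 g. This point is its centre, 17 mm above its underside; x along its long (88 mm) side, y along its short (56 mm) side, z up. Loose, standing upright on the table at the start. Either way round is right.
- bottle_a_center (a point): Amber bottle with a white cap, 42 mm across and 85 mm high, standing loose; one of two alike. Not part of the job. This point is its centre, 42.5 mm above the table.
- bottle_b_center (a point): Amber bottle with a white cap, 42 mm across and 85 mm high, standing loose; one of two alike. Not part of the job. This point is its centre, 42.5 mm above the table.
Not all that is in view belongs to the job. Of the things that look like the part that bears block_center, the largest one is meant. What is shaped like the part that bears rack_center but turquoise is not meant.

How it is judged:
At the end, for the whole second after the job is handed in: Yellow station: blue block, green rack, orange cover, bottom to top; red station: white tip box, purple cover. Each within 12 mm of the centre of what is beneath, 4 mm of its height, 0.2 rad of its direction (either way round), level within 0.08 rad, released, at rest (horizontal distance between block_center and yellow_station_seat below 0.012 m and z of block_center in the frame of yellow_station_seat between 0.016 and 0.024 m and angle between the x axis of block_center and the x axis of yellow_station_seat, either way round below 0.2 rad and angle between each of block_center, rack_center, orange_cover_center, tipbox_center, purple_cover_center's own z axis and vertical below 0.08 rad and horizontal distance between rack_center and block_center below 0.012 m and z of rack_center in the frame of block_center between 0.038 and 0.046 m and angle between the x axis of rack_center and the x axis of block_center, either way round below 0.2 rad and horizontal distance between orange_cover_center and rack_center below 0.012 m and z of orange_cover_center in the frame of rack_center between 0.035 and 0.043 m and angle between the x axis of orange_cover_center and the x axis of rack_center, either way round below 0.2 rad and horizontal distance between tipbox_center and red_station_seat below 0.012 m and z of tipbox_center in the frame of red_station_seat between 0.021 and 0.029 m and angle between the x axis of tipbox_center and the x axis of red_station_seat, either way round below 0.2 rad and horizontal distance between purple_cover_center and tipbox_center below 0.012 m and z of purple_cover_center in the frame of tipbox_center between 0.038 and 0.046 m and angle between the x axis of purple_cover_center and the x axis of tipbox_center, either way round below 0.2 rad and linear speed of each of block, rack, orange_cover, tipbox, purple_cover below 0.02 m/s); the robot touches nothing.
It fails at once if the green rack is tipped by more than 0.6 rad (angle between rack_center's own z axis and vertical above 0.6 rad).
It fails at once if an amber bottle is moved by more than 20 mm or tipped over (distance of bottle_a_center from where it was at the start of the episode above 0.02 m or angle between bottle_a_center's own z axis and vertical above 0.4 rad).
It fails at once if an amber bottle is moved by more than 20 mm or tipped over (distance of bottle_b_center from where it was at the start of the episode above 0.02 m or angle between bottle_b_center's own z axis and vertical above 0.4 rad).
It also fails if it takes over 136 s, if anything falls off the work surface, if the arm or the gripper's body presses on something with over 40 N, if the wrist force passes 120 N, or if a joint passes its speed limit or range.

## Working session

There is one attempt and no reset: what is moved stays moved. The work goes in short steps, Python scripts to look and compute and a shell command to move; the robot and the scene stay as the last step left them, time stands still between calls to the robot, and variables do not carry over. Pictures are saved under pics/ and viewed, about 12 in all and at most 16, crops included, and the job is handed in when it is done.

```bash
mkdir -p pics; ls; python3 - <<'E'
from rig import robot,camera
import cv2
for n in("scene","top"):
    c=camera(n); cv2.imwrite(f"pics/{n}0.png",c["pixels"]); print(n,c["mtx"].tolist(),c["k1"],c["R"].round(4).tolist(),c["t"].round(4).tolist())
print(robot.get_obs())
E
```

```text
pics
scene [[499.72617602158726, 0.0, 316.026326018953], [0.0, 499.72617602158726, 245.86150418483783], [0.0, 0.0, 1.0]] 0.04403696344211915 [[0.7827, 0.6223, -0.0111], [0.5025, -0.6423, -0.5787], [-0.3673, 0.4474, -0.8154]] [-0.3872, -0.2759, 1.5213]
top [[465.0300224681346, 0.0, 322.8529944841721], [0.0, 465.0300224681346, 235.06343981908776], [0.0, 0.0, 1.0]] 0.03242125679913769 [[0.0104, -0.9999, -0.0055], [-0.9861, -0.0094, -0.1657], [0.1657, 0.0072, -0.9862]] [-0.0497, 0.5281, 1.1244]
{'time': 0.1, 'q': array([ 1.13648123e+00,  5.28357814e-01,  1.43380970e+00,  3.04604564e-05,
        1.18138902e+00, -1.78492193e-01]), 'joint_velocities': array([ 0.0005501 , -0.00103453, -0.00448504, -0.0002229 ,  0.00041231,
        0.00235625]), 'joint_torque': array([-1.17559316e-04, -4.40987742e+01, -1.77148980e+01,  6.34862389e-02,
        5.33889933e-02, -6.15782574e-05]), 'position': array([0.15784011, 0.60408868, 0.2436676 ]), 'tool_rot': array([ 7.91533833e-01,  6.11124559e-01, -8.77924528e-04,  4.40065235e-04]), 'ft_force': array([-0.12845309, -0.10377494,  0.079273  ]), 'moment': array([-0.04150769, -0.00118823, -0.03504203]), 'grip_width': 0.08674207844947913}
```

View pics/top0.png

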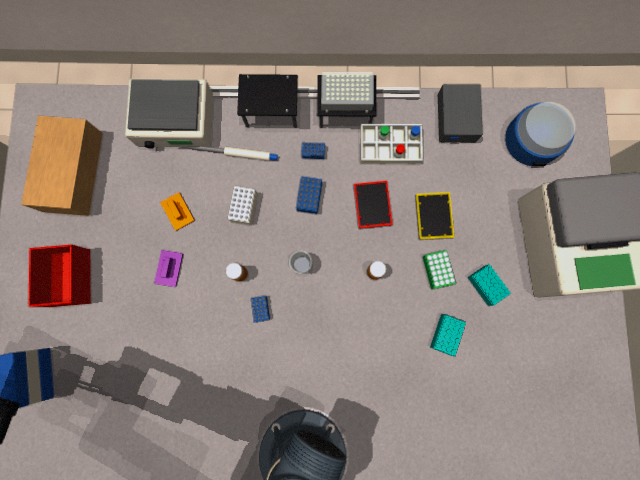

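View pics/scene0.png

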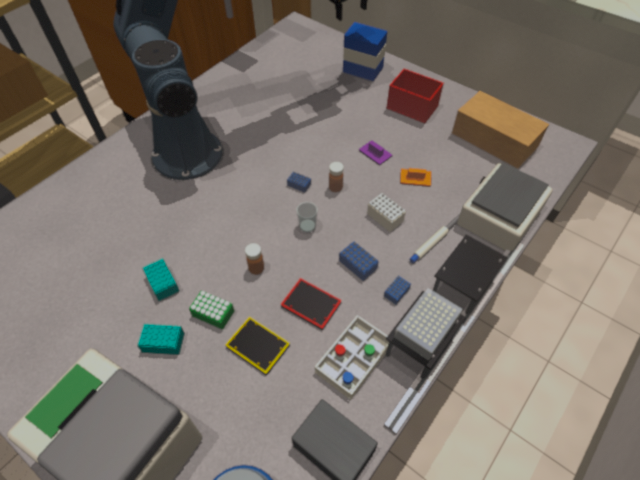

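Candidates in the top view:
- **Block:** blue things at (309,195), (314,150) and (261,308). The largest, (309,195), is meant.
- **Rack:** green with white caps at (439,270). The turquoise ones at (490,285) and (448,335) are not meant.
- **Tip box:** (242,205). The grey rack on the stand at (347,88) and the tray at (391,143) are not it.
- **Covers:** orange (177,211), purple (169,268).
- **Stations:** red (373,204), yellow (435,215).
- **Bottles:** (236,271) and (377,270).

```bash
cat > h.py <<'E'
import numpy as np, cv2, json, sys
from scipy.spatial.transform import Rotation as Ro
def rays(c,px,z):
    d=np.array([c["k1"],0,0,0,0.]);u=cv2.undistortPoints(np.float32(px).reshape(-1,1,2),c["mtx"],d).reshape(-1,2)
    C=-c["R"].T@c["t"];D=np.c_[u,np.ones(len(u))]@c["R"]
    return (C+D*((z-C[2])/D[:,2])[:,None])[:,:2],C[:2]
def mask(c,lo,hi,box):
    hsv=cv2.cvtColor(c["pixels"],cv2.COLOR_BGR2HSV);m=cv2.inRange(hsv,lo,hi);b=np.zeros_like(m)
    x,y,r=box;b[max(0,y-r):y+r,max(0,x-r):x+r]=255
    return cv2.morphologyEx(m&b,cv2.MORPH_CLOSE,np.ones((5,5)))
def boxpose(c,m,z,L=.088,W=.056):
    """silhouette on the top plane; only the edges away from the camera belong to the top face"""
    k=max(cv2.findContours(m,cv2.RETR_EXTERNAL,cv2.CHAIN_APPROX_NONE)[0],key=cv2.contourArea)
    p,C=rays(c,k.reshape(-1,2),z)
    r=cv2.minAreaRect(np.float32(p*1000));b=cv2.boxPoints(r);e=[b[1]-b[0],b[2]-b[1]]
    u=max(e,key=np.linalg.norm);u=u/np.linalg.norm(u);u=u*np.sign(u[0]+1e-9);v=np.array([-u[1],u[0]])
    o=np.zeros(2);ext=[]
    for a,h in((u,L/2),(v,W/2)):
        s=p@a;lo,hi=s.min(),s.max();ext.append((hi-lo)*1000)
        o+=a*(hi-h if C@a<(lo+hi)/2 else lo+h)
    return o,np.degrees(np.arctan2(u[1],u[0])),np.round(ext,1)
T={"block":((100,80,40),(125,255,200),{"top":(309,195,25),"scene":(358,260,27)},.040),
"rack":((50,120,50),(75,255,255),{"top":(439,270,27),"scene":(211,309,27)},.044),
"orange":((10,150,120),(20,255,255),{"top":(177,211,27),"scene":(416,177,27)},.008),
"tipbox":((0,0,170),(180,40,255),{"top":(242,205,27),"scene":(386,211,27)},.050),
"purple":((135,100,80),(160,255,255),{"top":(169,268,27),"scene":(376,152,27)},.008),
"yellow":((22,120,120),(35,255,255),{"top":(435,215,35),"scene":(258,345,40)},.014),
"red":((172,130,90),(180,255,255),{"top":(373,204,35),"scene":(311,303,40)},.014)}
E
cat > m.py <<'E'
from h import *; from rig import camera
c={n:camera(n) for n in("top","scene")}; tiles=[]
for k,(lo,hi,b,z) in T.items():
    LW=(.12,.088) if k in("red","yellow") else (.088,.056)
    for n in c:
        m=mask(c[n],lo,hi,b[n])
        if k=="red": m|=mask(c[n],(0,130,90),(8,255,255),b[n])
        try:o,a,e=boxpose(c[n],m,z,*LW);print(k,n,(o*1000).round(1),round(a,1),e)
        except Exception as ex:print(k,n,ex)
        im=c[n]["pixels"].copy();cv2.drawContours(im,cv2.findContours(m,0,1)[0],-1,(255,0,255),1)
        x,y,r=b[n];t=cv2.resize(im[y-35:y+35,x-35:x+35],(112*1,112)) ;tiles.append(cv2.resize(im[y-35:y+35,x-35:x+35],(190,140)))
while len(tiles)<16:tiles.append(tiles[0]*0)
cv2.imwrite("pics/tiles.png",np.vstack([np.hstack(tiles[i:i+4]) for i in range(0,16,4)]))
E
python3 m.py
```

```text
block top [635.6  -7.5] -7.8 [91.  56.2]
block scene [639.5 -13.3] -7.2 [87.7 55.6]
rack top [ 445.1 -333.1] 13.2 [85.4 60.2]
rack scene [ 467.2 -359.5] 46.2 [96.4 56.8]
orange top [595.  337.6] 30.3 [88.5 55.7]
orange scene [588.3 341.4] 31.0 [83.7 62.1]
tipbox top [644.9 187.6] -89.4 [130.  114.3]
tipbox scene [607.8 154.4] -7.4 [80.9 42.1]
purple top [444.9 349.8] -8.5 [86.5 54.7]
purple scene [444.7 350.8] -9.8 [85.4 56.2]
yellow top [ 589.5 -333.3] 3.5 [121.1  89.5]
yellow scene [ 585.8 -332. ] 3.6 [121.2  88.4]
red top [ 617.8 -173.7] 6.4 [121.2  89.3]
red scene [ 615.6 -172.2] 6.5 [120.1  89.7]
```

View pics/tiles.png

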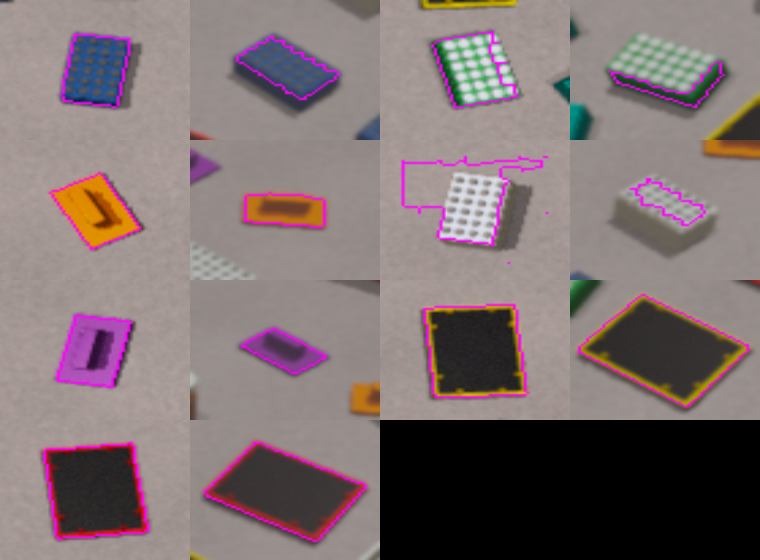

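The crops confirm the choices: block with 24 dark wells at (309,195), and the rack is the green one with white caps. The orange, purple and station outlines fit well. The rack and tip box masks need mending.

```bash
cat > m2.py <<'E'
from h import *; from rig import camera
c={n:camera(n) for n in("top","scene")}; tiles=[]
def go(k,n,m,z,b):
    m=cv2.morphologyEx(cv2.morphologyEx(m,cv2.MORPH_CLOSE,np.ones((7,7))),cv2.MORPH_OPEN,np.ones((5,5)))
    o,a,e=boxpose(c[n],m,z);q=rays(c[n],cv2.boxPoints(cv2.minAreaRect(np.vstack(cv2.findContours(m,0,1)[0]))),z)[0].mean(0)
    print(k,n,(o*1000).round(1),"mid",(q*1000).round(1),round(a,1),e)
    im=c[n]["pixels"].copy();cv2.drawContours(im,cv2.findContours(m,0,1)[0],-1,(255,0,255),1);x,y,r=b
    tiles.append(cv2.resize(im[y-32:y+32,x-32:x+32],(260,260)))
for k,n,b,z in(("block","top",(309,195,25),.04),("rack","top",(439,270,23),.044),("rack","scene",(211,309,26),.044),("tipbox","top",(242,205,22),.05),("tipbox","scene",(386,211,25),.05)):
    if k=="block": m=mask(c[n],(95,60,10),(130,255,255),b)
    if k=="rack": m=mask(c[n],(40,40,20),(85,255,255),b)|mask(c[n],(0,0,190),(180,60,255),b)
    if k=="tipbox":
        im=c[n]["pixels"].astype(int);x,y,r=b;w=np.zeros((480,640),np.uint8);w[y-r:y+r,x-r:x+r]=255
        bg=im[y-r-4:y-r,x-r:x+r].reshape(-1,3).mean(0);print(bg.round())
        m=((im.max(2)>bg.max()+(25 if n=="top" else 8))*255).astype(np.uint8)&w
    go(k,n,m,z,b)
tiles.append(tiles[0]*0);cv2.imwrite("pics/tiles2.png",np.vstack([np.hstack(tiles[:3]),np.hstack(tiles[3:])]))
E
python3 m2.py
```

```text
block top [636.   -7.4] mid [634.2  -7.3] -7.4 [91.5 56.3]
rack top [ 447.1 -334.5] mid [ 445.6 -330.9] 13.4 [88.5 63.5]
rack scene [ 447.6 -338.6] mid [ 455.6 -341.8] 13.7 [101.   66.9]
[151. 155. 167.]
tipbox top [605.2 162.1] mid [607.2 164.7] -8.6 [85.  50.5]
[123. 132. 147.]
tipbox scene [604.5 162.6] mid [603.9 164.4] -10.5 [87.4 52.9]
```

View pics/tiles2.png

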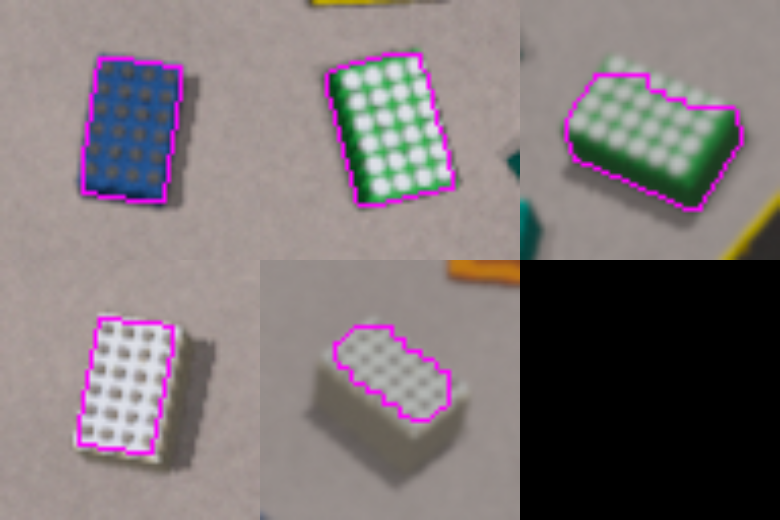

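```bash
cat > plan.py <<'E'
# plan.py x y z(mm) objangle(deg): turn about tool z, then shift in the turned tool axes
from h import *; from rig import robot
s=robot.get_obs();x,y,z,a=map(float,sys.argv[1:]);R=Ro.from_quat(s["tool_rot"]);p=s["position"]*1000
print("tilt",R.as_matrix()[:,2].round(3),"pos",p.round(1),"t",s["time"])
cur=np.degrees(np.arctan2(R.as_matrix()[1,0],R.as_matrix()[0,0]))
for k in(90,-90):
    d=-((a+k-cur+180)%360-180); q1=np.degrees(np.arctan2(y,x)); q6=np.degrees(s["q"][5])+d+q1-np.degrees(s["q"][0])
    R2=Ro.from_rotvec([0,0,-np.radians(d)])*R
    print("turn",round(d,1),"-> q6",round(q6),"shift",(R2.inv().apply(np.array([x,y,z])-p)).round(1))
E
python3 plan.py 636 -8 150 -7.5
```

```text
tilt [-0.    -0.001 -1.   ] pos [158.  604.4 244.2] t 0.3
turn -7.2 -> q6 -83 shift [-544.7  553.9   94.5]
turn 172.8 -> q6 97 shift [ 544.9 -553.8   93.8]
```

```bash
python3 -m pendant '[[[0,0,0],-7.2],[[-36,37,0],0],[[-36,37,0],0],[[-36,37,0],0],[[-36,37,0],0],[[-36,37,0],0],[[-36,37,0],0],[[-36,37,0],0]]' 87 25
python3 -m pendant '[[[-36,37,0],0],[[-36,37,0],0],[[-36,37,0],0],[[-36,37,0],0],[[-36,37,0],0],[[-36,37,0],0],[[-36,37,0],0],[[-36,37,20],0]]'
python3 -m pendant '[[[0,0,30],0],[[0,0,40],0],[[0,0,0],0]]'
python3 plan.py 636 -8 30 -7.5
```

```text
time: 1.3
position: [0.3832, 0.3199, 0.2448]
tool_rot: [0.752, 0.66, 0.0, 0.0]
ft_force: [-0.4, 1.2, -0.1]
grip_width: 0.0872
time: 2.3
position: [0.6406, -0.0045, 0.2261]
tool_rot: [0.752, 0.66, 0.002, 0.002]
ft_force: [-0.0, 0.3, -1.1]
grip_width: 0.0868
time: 2.68
position: [0.6357, -0.0026, 0.1513]
tool_rot: [0.752, 0.659, -0.003, -0.003]
ft_force: [-0.3, 0.3, 0.3]
grip_width: 0.0868
tilt [-0.008  0.001 -1.   ] pos [635.7  -2.6 151.3] t 2.675
turn 0.0 -> q6 -83 shift [ -5.4   2.  121.2]
turn -180.0 -> q6 -263 shift [  5.3  -0.  121.3]
```

```bash
python3 -m pendant '[[[-5,1,30],0],[[0,0,35],0],[[0,0,35],0],[[0,0,21],0],[[0,0,0],0],[[0,0,0],0]]'
python3 -m pendant '[[[0,0,0],0],[[0,0,0],0],[[0,0,0],0],[[0,0,0],0],[[0,0,0],0],[[0,0,0],0]]' 40 30
python3 -m pendant '[[[0,0,-30],0],[[0,0,-50],0],[[0,0,-50],0],[[0,0,-20],0],[[0,0,0],0]]'
python3 plan.py 588 -333 180 3.5
```

```text
time: 3.42
position: [0.64, -0.008, 0.0351]
tool_rot: [0.752, 0.66, 0.001, 0.001]
ft_force: [0.6, -0.4, -0.3]
grip_width: 0.0871
time: 4.18
position: [0.6388, -0.0075, 0.0338]
tool_rot: [0.752, 0.659, 0.0, -0.0]
ft_force: [-0.3, 1.6, 2.6]
grip_width: 0.056
time: 4.8
position: [0.6392, -0.0084, 0.1845]
tool_rot: [0.752, 0.66, 0.0, 0.001]
ft_force: [-0.1, -0.6, -3.8]
grip_width: 0.0559
tilt [ 0.002 -0.001 -1.   ] pos [639.2  -8.4 184.5] t 4.8
turn -10.9 -> q6 -123 shift [-320.9  -70.9    4.6]
turn 169.1 -> q6 57 shift [320.9  70.9   4.4]
```

```bash
python3 -m pendant '[[[0,0,0],-5.5],[[0,0,0],-5.4],[[-45,-10,0],0],[[-46,-10,0],0],[[-46,-10,0],0],[[-46,-10,0],0],[[-46,-10,0],0],[[-46,-10,0],0]]'
python3 -m pendant '[[[-30,-5,0],0],[[-16,-5,0],0],[[0,0,0],0],[[0,0,0],0]]'
python3 plan.py 589 -333 48 3.5
python3 - <<'E'
from rig import camera
import cv2,numpy as np
a=camera("top")["pixels"];b=camera("scene")["pixels"]
cv2.imwrite("pics/c1.png",np.hstack([cv2.resize(a[140:290,360:510],(400,400)),cv2.resize(b[230:420,160:350],(400,400))]))
E
```

```text
time: 5.8
position: [0.5934, -0.2868, 0.1803]
tool_rot: [0.686, 0.728, -0.001, -0.003]
ft_force: [-0.2, -0.4, -3.6]
grip_width: 0.0559
time: 6.3
position: [0.5878, -0.3307, 0.1827]
tool_rot: [0.685, 0.728, 0.0, -0.001]
ft_force: [0.9, -0.1, -4.0]
grip_width: 0.0556
tilt [-0.002  0.002 -1.   ] pos [ 587.8 -330.7  182.7] t 6.3
turn -0.0 -> q6 -123 shift [ -2.7   1.3 134.7]
turn 180.0 -> q6 57 shift [  2.1  -0.9 134.7]
```

View pics/c1.png

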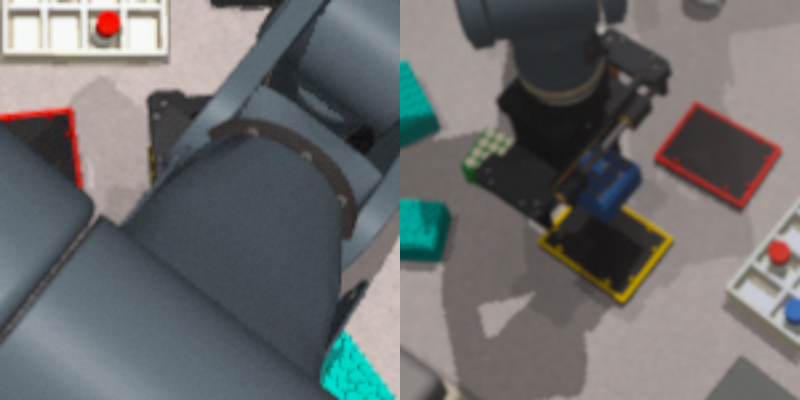

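```bash
python3 -m pendant '[[[-2,1,30],0],[[0,0,35],0],[[0,0,35],0],[[0,0,20],0],[[0,0,8],0],[[0,0,4],0],[[0,0,0],0],[[0,0,0],0]]'
python3 -m pendant '[[[0,0,1.5],0],[[0,0,0],0],[[0,0,0],0]]'
```

```text
time: 7.4
position: [0.5898, -0.335, 0.0528]
tool_rot: [0.686, 0.728, 0.0, 0.001]
ft_force: [-0.6, -0.6, -3.6]
grip_width: 0.0558
time: 7.78
position: [0.5892, -0.3345, 0.0501]
tool_rot: [0.686, 0.728, 0.0, 0.0]
ft_force: [0.0, -0.3, -3.2]
grip_width: 0.0554
```

```bash
python3 -m pendant '[[[1,0,1.5],0],[[0,0,1],0],[[0,0,0],0],[[0,0,0],0]]'
python3 -m pendant '[[[0,0,0],0],[[0,0,0],0],[[0,0,0],0],[[0,0,0],0]]' 87
python3 -m pendant '[[[0,0,-20],0],[[0,0,-45],0],[[0,0,-45],0],[[0,0,-40],0],[[0,0,-30],0],[[0,0,0],0]]'
python3 plan.py 607 164.5 220 -8.6
```

```text
time: 8.28
position: [0.5891, -0.3333, 0.0478]
tool_rot: [0.686, 0.728, 0.0, -0.0]
ft_force: [-1.1, 1.3, -0.3]
grip_width: 0.0561
time: 8.78
position: [0.5893, -0.3336, 0.0476]
tool_rot: [0.686, 0.728, 0.0, 0.0]
ft_force: [-0.0, -0.4, -0.2]
grip_width: 0.0843
time: 9.52
position: [0.5908, -0.3347, 0.2324]
tool_rot: [0.685, 0.728, 0.0, 0.004]
ft_force: [-0.4, 0.1, -0.8]
grip_width: 0.087
tilt [ 0.007 -0.006 -1.   ] pos [ 590.8 -334.7  232.4] t 9.525
turn 12.1 -> q6 -66 shift [496.  -58.7   9.1]
turn -167.9 -> q6 -246 shift [-495.9   58.5   15.8]
```

```bash
python3 -m pendant '[[[0,0,0],6],[[0,0,0],6.1],[[50,-6,0],0],[[50,-6,0],0],[[50,-6,0],0],[[50,-6,0],0],[[50,-6,0],0],[[50,-6,0],0]]'
python3 -m pendant '[[[50,-6,0],0],[[50,-6,0],0],[[50,-6,0],0],[[30,-4,10],0],[[16,0,20],0],[[0,0,20],0],[[0,0,0],0],[[0,0,0],0]]'
python3 plan.py 607 164.5 35 -8.6
python3 - <<'E'
from rig import camera
import cv2,numpy as np
a=camera("top")["pixels"];b=camera("scene")["pixels"]
cv2.imwrite("pics/c2.png",np.hstack([cv2.resize(a[140:290,360:510],(400,400)),cv2.resize(b[230:420,160:350],(400,400))]))
E
```

```text
time: 10.52
position: [0.5978, -0.0297, 0.2267]
tool_rot: [0.759, 0.652, -0.001, -0.001]
ft_force: [1.3, 0.1, 0.4]
grip_width: 0.0868
time: 11.52
position: [0.6066, 0.1648, 0.1772]
tool_rot: [0.759, 0.651, -0.0, -0.0]
ft_force: [-1.0, -0.5, -0.6]
grip_width: 0.0874
tilt [-0.001 -0.    -1.   ] pos [606.6 164.8 177.2] t 11.525
turn -0.1 -> q6 -66 shift [ -0.2   0.5 142.2]
turn 179.9 -> q6 114 shift [  0.3  -0.4 142.2]
```

View pics/c2.png

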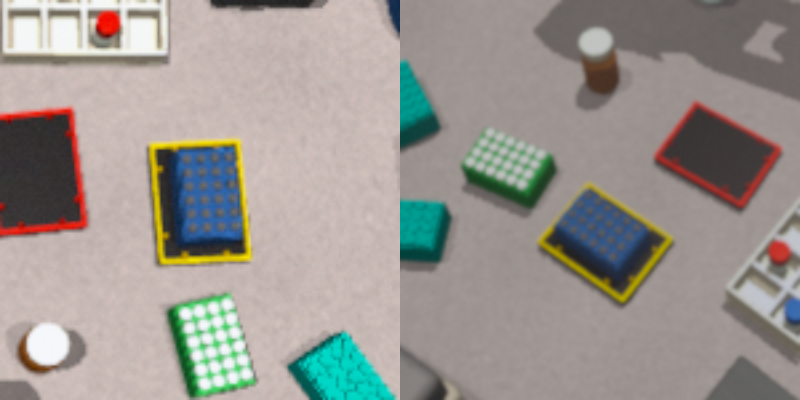

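The block sits inside the yellow pins (crop about (205,195) left). Next is the tip box.

```bash
python3 -m pendant '[[[0,0,40],0],[[0,0,45],0],[[0,0,40],0],[[0,0,17],0],[[0,0,0],0],[[0,0,0],0]]'
python3 -m pendant '[[[0,0,0],0],[[0,0,0],0],[[0,0,0],0],[[0,0,0],0],[[0,0,0],0],[[0,0,0],0]]' 40 25
python3 -m pendant '[[[0,0,-30],0],[[0,0,-50],0],[[0,0,-50],0],[[0,0,-20],0],[[0,0,0],0]]'
python3 plan.py 617 -173 180 6.4
python3 - <<'E'
from h import *; from rig import camera
for n,b in(("top",(435,213,22)),("scene",(258,340,27))):
    c=camera(n);o,a,e=boxpose(c,mask(c,(95,60,10),(130,255,255),b),.054);print(n,o*1000,a,e)
E
```

```text
time: 12.38
position: [0.6079, 0.1657, 0.0373]
tool_rot: [0.758, 0.652, 0.001, 0.001]
ft_force: [0.4, -0.1, 0.7]
grip_width: 0.0866
time: 13.12
position: [0.6065, 0.1656, 0.0358]
tool_rot: [0.758, 0.652, -0.0, 0.0]
ft_force: [0.2, -0.3, 2.2]
grip_width: 0.0561
time: 13.75
position: [0.6073, 0.1658, 0.187]
tool_rot: [0.758, 0.652, 0.002, 0.001]
ft_force: [-0.3, -0.3, -1.8]
grip_width: 0.0558
tilt [ 0.004  0.001 -1.   ] pos [607.3 165.8 187. ] t 13.75
turn -15.1 -> q6 -112 shift [-337.8  -28.1    6.5]
turn 164.9 -> q6 68 shift [337.8  28.1   7.4]
top [ 587.83948468 -331.60287674] 3.6483061 [94.1 64. ]
scene [ 592.16582791 -336.03120966] 3.3375683 [94.6 63.3]
```

```bash
python3 -m pendant '[[[0,0,0],-7.5],[[0,0,0],-7.5],[[-45,-4,0],0],[[-46,-4,0],0],[[-46,-4,0],0],[[-46,-4,0],0],[[-46,-4,0],0],[[-46,-4,0],0]]'
python3 -m pendant '[[[-40,-4,0],0],[[-23,0,0],0],[[0,0,0],0],[[0,0,0],0]]'
python3 plan.py 617 -173 49.8 6.4
```

```text
time: 14.85
position: [0.6117, -0.1114, 0.183]
tool_rot: [0.667, 0.745, -0.001, -0.002]
ft_force: [-0.2, -0.8, -2.0]
grip_width: 0.0559
time: 15.35
position: [0.6154, -0.1717, 0.1847]
tool_rot: [0.667, 0.745, 0.0, -0.001]
ft_force: [0.0, -0.2, -2.3]
grip_width: 0.0558
tilt [-0.002  0.002 -1.   ] pos [ 615.4 -171.7  184.7] t 15.35
turn -0.0 -> q6 -112 shift [ -1.7   1.7 134.9]
turn 180.0 -> q6 68 shift [  1.2  -1.2 134.9]
```

```bash
python3 -m pendant '[[[-1,1.5,30],0],[[0,0,35],0],[[0,0,35],0],[[0,0,20],0],[[0,0,8],0],[[0,0,3],0],[[0,0,0],0],[[0,0,0],0]]'
python3 -m pendant '[[[0,0,1.5],0],[[0,0,1.5],0],[[0,0,0],0],[[0,0,0],0]]'
```

```text
time: 16.35
position: [0.6182, -0.1746, 0.0557]
tool_rot: [0.667, 0.745, 0.0, 0.001]
ft_force: [-0.4, -0.4, -1.8]
grip_width: 0.0559
time: 16.85
position: [0.6176, -0.1743, 0.0515]
tool_rot: [0.667, 0.745, -0.0, -0.0]
ft_force: [0.8, -0.1, -2.0]
grip_width: 0.0559
```

```bash
python3 -m pendant '[[[1,0,1],0],[[0,0,1],0],[[0,0,0],0],[[0,0,0],0]]'
python3 -m pendant '[[[0,0,0],0],[[0,0,0],0],[[0,0,0],0],[[0,0,0],0]]' 87
python3 -m pendant '[[[0,0,-20],0],[[0,0,-45],0],[[0,0,-45],0],[[0,0,-40],0],[[0,0,-20],0],[[0,0,0],0]]'
python3 plan.py 447 -335 180 13.5
```

```text
time: 17.35
position: [0.6174, -0.1731, 0.0498]
tool_rot: [0.667, 0.745, 0.0, -0.0]
ft_force: [-1.1, 1.1, 3.0]
grip_width: 0.0561
time: 17.85
position: [0.6175, -0.1733, 0.0495]
tool_rot: [0.667, 0.745, -0.0, 0.0]
ft_force: [0.2, 0.3, 0.4]
grip_width: 0.0843
time: 18.6
position: [0.6187, -0.1738, 0.2231]
tool_rot: [0.667, 0.745, 0.001, 0.003]
ft_force: [0.0, -0.3, -0.6]
grip_width: 0.087
tilt [ 0.006 -0.003 -1.   ] pos [ 618.7 -173.8  223.1] t 18.6
turn -7.2 -> q6 -140 shift [-116.5 -204.9   42.4]
turn 172.8 -> q6 40 shift [116.8 204.4  43.8]
```

```bash
python3 -m pendant '[[[0,0,0],-7.2],[[-22,-40,0],0],[[-23,-40,0],0],[[-23,-40,0],0],[[-24,-42,10],0],[[-24,-42,30],0],[[0,0,0],0],[[0,0,0],0]]'
python3 plan.py 447 -335 34 13.5
python3 - <<'E'
from rig import camera
import cv2,numpy as np
a=camera("top")["pixels"];b=camera("scene")["pixels"]
cv2.imwrite("pics/c3.png",np.hstack([cv2.resize(a[140:360,310:530],(400,400)),cv2.resize(b[220:420,140:340],(400,400))]))
E
```

```text
time: 19.6
position: [0.4462, -0.3334, 0.1791]
tool_rot: [0.619, 0.785, 0.0, -0.001]
ft_force: [-0.1, -0.7, -0.3]
grip_width: 0.0872
tilt [-0.     0.001 -1.   ] pos [ 446.2 -333.4  179.1] t 19.6
turn -0.0 -> q6 -140 shift [ -1.9   0.4 145.1]
turn 180.0 -> q6 40 shift [  1.5  -0.4 145.1]
```

View pics/c3.png

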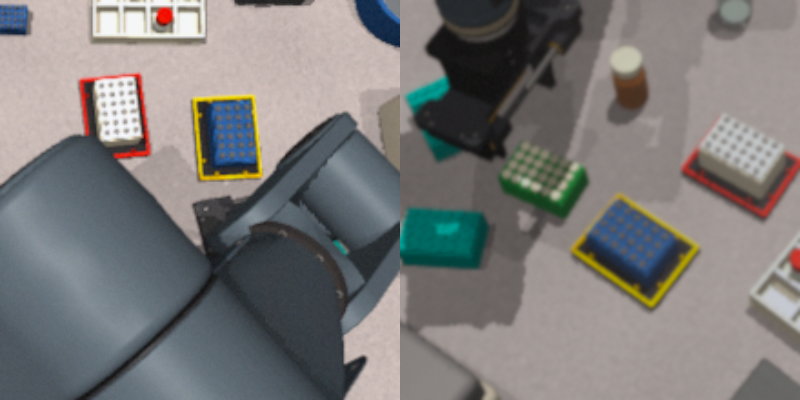

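```bash
python3 -m pendant '[[[-1.5,0,40],0],[[0,0,45],0],[[0,0,40],0],[[0,0,20],0],[[0,0,0],0],[[0,0,0],0]]' 78
python3 -m pendant '[[[0,0,0],0],[[0,0,0],0],[[0,0,0],0],[[0,0,0],0],[[0,0,0],0],[[0,0,0],0]]' 40 25
python3 -m pendant '[[[0,0,-30],0],[[0,0,-50],0],[[0,0,-50],0],[[0,0,-30],0],[[0,0,0],0]]'
python3 plan.py 589 -333.5 180 3.5
```

```text
time: 20.45
position: [0.4479, -0.3353, 0.0356]
tool_rot: [0.618, 0.786, -0.0, 0.001]
ft_force: [-0.5, -0.3, -0.4]
grip_width: 0.0782
time: 21.2
position: [0.4469, -0.3356, 0.0352]
tool_rot: [0.619, 0.786, -0.0, 0.0]
ft_force: [-1.1, -0.0, 5.4]
grip_width: 0.0561
time: 21.82
position: [0.4475, -0.3362, 0.1964]
tool_rot: [0.619, 0.786, -0.0, 0.002]
ft_force: [0.6, -0.2, -2.3]
grip_width: 0.0558
tilt [ 0.003 -0.004 -1.   ] pos [ 447.5 -336.2  196.4] t 21.825
turn 10.0 -> q6 -123 shift [ -5.9 141.4  16.8]
turn -170.0 -> q6 -303 shift [   6.  -141.4   16.1]
```

```bash
python3 -m pendant '[[[0,0,0],5],[[0,0,0],5],[[-1,35,0],0],[[-2,36,0],0],[[-2,36,0],0],[[-1,34,10],0],[[0,0,0],0],[[0,0,0],0]]'
python3 plan.py 589 -333.5 89.2 3.5
```

```text
time: 22.82
position: [0.5861, -0.3316, 0.1821]
tool_rot: [0.685, 0.729, -0.0, -0.003]
ft_force: [0.5, -0.8, -1.6]
grip_width: 0.056
tilt [-0.004  0.003 -1.   ] pos [ 586.1 -331.6  182.1] t 22.825
turn 0.1 -> q6 -123 shift [-2.4  3.1 92.8]
turn -179.9 -> q6 -303 shift [ 1.8 -2.3 92.9]
```

```bash
python3 -m pendant '[[[-1,2,30],0],[[0,0,30],0],[[0,0,20],0],[[0,0,6],0],[[0,0,2],0],[[0,0,0],0],[[0,0,0],0],[[0,0,0],0]]'
python3 plan.py 589 -333.5 89.2 3.5
```

```text
time: 23.82
position: [0.5901, -0.3336, 0.0973]
tool_rot: [0.685, 0.729, 0.0, 0.001]
ft_force: [-0.6, -0.1, -2.2]
grip_width: 0.0562
tilt [ 0.001 -0.001 -1.   ] pos [ 590.1 -333.6   97.3] t 23.825
turn 0.1 -> q6 -123 shift [ 0.1 -1.1  8.1]
turn -179.9 -> q6 -303 shift [-0.1  1.1  8.1]
```

```bash
python3 -m pendant '[[[0,-1,3],0],[[0,0,2],0],[[0,0,1],0],[[0,0,0],0],[[0,0,0],0]]'
python3 -m pendant '[[[0,0,1],0],[[0,0,1],0],[[0,0,0],0],[[0,0,0],0]]'
```

```text
time: 24.45
position: [0.5889, -0.3335, 0.0906]
tool_rot: [0.685, 0.729, 0.0, 0.0]
ft_force: [-0.5, 0.6, -2.3]
grip_width: 0.0563
time: 24.95
position: [0.5889, -0.3335, 0.0892]
tool_rot: [0.685, 0.729, -0.0, 0.0]
ft_force: [0.0, 0.3, 4.1]
grip_width: 0.0557
```

Contact at the expected height; release and rise, then go for the orange cover.

```bash
python3 -m pendant '[[[0,0,0],0],[[0,0,0],0],[[0,0,0],0],[[0,0,0],0]]' 87
python3 -m pendant '[[[0,0,-20],0],[[0,0,-45],0],[[0,0,-45],0],[[0,0,-30],0],[[0,0,0],0]]'
python3 plan.py 594.5 338 170 30.3
```

```text
time: 25.45
position: [0.5888, -0.3335, 0.0884]
tool_rot: [0.685, 0.729, -0.0, -0.0]
ft_force: [-0.8, 0.3, 0.0]
grip_width: 0.0843
time: 26.08
position: [0.5906, -0.3347, 0.2335]
tool_rot: [0.685, 0.729, 0.0, 0.005]
ft_force: [0.5, -0.4, -0.2]
grip_width: 0.0872
tilt [ 0.007 -0.006 -1.   ] pos [ 590.6 -334.7  233.5] t 26.075
turn -26.7 -> q6 -91 shift [579.2 342.4  62.3]
turn 153.3 -> q6 89 shift [-578.5 -343.2   64.8]
```

```bash
python3 -m pendant '[[[0,0,0],-9],[[0,0,0],-9],[[0,0,0],-8.7],[[46,27.2,0],0],[[46,27.2,0],0],[[46,27.2,0],0],[[46,27.2,0],0],[[46,27.2,0],0]]'
python3 -m pendant '[[[46,27.2,0],0],[[46,27.2,0],0],[[46,27.2,0],0],[[46,27.2,0],0],[[46,27.2,0],0],[[46,27.2,0],0],[[46,27.2,20],0],[[27,16,30],0]]'
python3 -m pendant '[[[0,0,10],0],[[0,0,0],0]]' 60
python3 plan.py 594.5 338 32 30.3
python3 - <<'E'
from rig import camera
import cv2,numpy as np
a=camera("top")["pixels"];b=camera("scene")["pixels"]
cv2.imwrite("pics/c4.png",np.hstack([cv2.resize(a[140:320,340:520],(400,400)),cv2.resize(b[230:420,160:350],(400,400))]))
E
```

```text
time: 27.08
position: [0.5895, -0.0644, 0.2276]
tool_rot: [0.498, 0.867, -0.0, -0.001]
ft_force: [-0.0, 0.8, -0.7]
grip_width: 0.0871
time: 28.08
position: [0.5926, 0.3421, 0.1781]
tool_rot: [0.497, 0.868, 0.001, 0.0]
ft_force: [0.0, 0.6, -1.0]
grip_width: 0.0866
time: 28.32
position: [0.5919, 0.3382, 0.1668]
tool_rot: [0.498, 0.867, -0.002, -0.001]
ft_force: [1.6, 0.2, -0.0]
grip_width: 0.0744
tilt [-0.004 -0.002 -1.   ] pos [591.9 338.2 166.8] t 28.325
turn -0.1 -> q6 -91 shift [ -1.5   2.7 134.8]
turn 179.9 -> q6 89 shift [  1.5  -1.6 134.8]
```

View pics/c4.png

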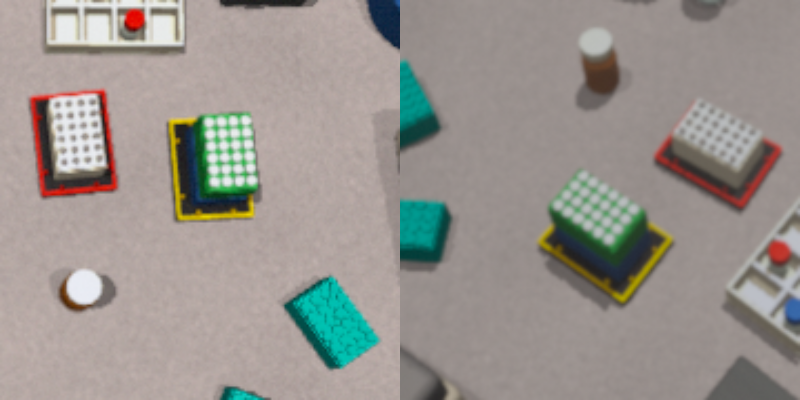

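```bash
python3 -m pendant '[[[-1,2,40],0],[[0,0,40],0],[[0,0,35],0],[[0,0,16],0],[[0,0,0],0],[[0,0,0],0]]' 60
python3 plan.py 594.5 338 32 30.3
python3 - <<'E'
from h import *; from rig import camera
for n,b in(("top",(439,210,22)),("scene",(250,338,27))):
    c=camera(n);m=mask(c,(40,40,20),(85,255,255),b)|mask(c,(0,0,190),(180,60,255),b)
    m=cv2.morphologyEx(m,cv2.MORPH_CLOSE,np.ones((7,7)));o,a,e=boxpose(c,m,.098);print("rack",n,o*1000,a,e)
c=camera("top");m=mask(c,(0,0,192),(180,60,255),(374,200,22));m=cv2.morphologyEx(m,cv2.MORPH_OPEN,np.ones((5,5)))
o,a,e=boxpose(c,m,.064);print("tipbox",o*1000,a,e)
E
```

```text
time: 29.18
position: [0.5967, 0.3395, 0.0395]
tool_rot: [0.498, 0.867, 0.001, 0.001]
ft_force: [0.6, 0.3, 0.2]
grip_width: 0.0602
tilt [ 0.003  0.001 -1.   ] pos [596.7 339.5  39.5] t 29.175
turn -0.1 -> q6 -91 shift [-0.2 -2.7  7.4]
turn 179.9 -> q6 89 shift [0.2 2.6 7.5]
rack top [ 590.75316946 -344.9127726 ] 6.9775767 [93.2 86.8]
rack scene [ 589.34356726 -336.51748697] 4.3946776 [100.1  64.6]
tipbox [ 615.89983052 -170.64398653] 6.0386915 [84.8 53.9]
```

```bash
python3 -m pendant '[[[0,-1,3],0],[[0,0,1],0],[[0,0,0],0],[[0,0,0],0]]'
python3 -m pendant '[[[0,0,0],0],[[0,0,0],0],[[0,0,0],0],[[0,0,0],0],[[0,0,0],0],[[0,0,0],0]]' 5 25
python3 -m pendant '[[[0,0,-30],0],[[0,0,-50],0],[[0,0,-60],0],[[0,0,-50],0],[[0,0,0],0]]'
python3 plan.py 589 -333.7 215 3.5
```

```text
time: 29.82
position: [0.5943, 0.3389, 0.0335]
tool_rot: [0.498, 0.867, -0.0, -0.0]
ft_force: [-0.3, 0.5, 0.6]
grip_width: 0.0599
time: 30.58
position: [0.5944, 0.3389, 0.0336]
tool_rot: [0.498, 0.867, 0.0, 0.0]
ft_force: [0.4, 0.2, -0.6]
grip_width: 0.0157
time: 31.2
position: [0.5972, 0.34, 0.2294]
tool_rot: [0.498, 0.867, 0.004, 0.004]
ft_force: [-0.0, 0.6, -0.6]
grip_width: 0.0157
tilt [ 0.011  0.004 -1.   ] pos [597.2 340.  229.4] t 31.2
turn 26.8 -> q6 -123 shift [-671.9  -49.5   15.2]
turn -153.2 -> q6 -303 shift [672.   49.1  13.7]
```

```bash
python3 -m pendant '[[[0,0,0],9],[[0,0,0],9],[[0,0,0],8.8],[[-53,-4,0],0],[[-53,-4,0],0],[[-53,-4,0],0],[[-53,-4,0],0],[[-53,-4,0],0]]'
python3 -m pendant '[[[-53,-4,0],0],[[-53,-4,0],0],[[-53,-4,0],0],[[-53,-4,0],0],[[-53,-4,0],0],[[-53,-4,0],0],[[-53,-4,0],0],[[-36,-2,0],0]]'
python3 -m pendant '[[[0,0,0],0],[[0,0,0],0]]'
python3 plan.py 589 -333.7 131.6 3.5
```

```text
time: 32.2
position: [0.589, 0.0715, 0.2219]
tool_rot: [0.686, 0.728, -0.001, -0.001]
ft_force: [-0.1, -0.3, -1.1]
grip_width: 0.0156
time: 33.2
position: [0.5836, -0.3371, 0.2215]
tool_rot: [0.686, 0.727, -0.0, -0.001]
ft_force: [1.2, 0.4, -0.6]
grip_width: 0.0155
time: 33.45
position: [0.5839, -0.3337, 0.2219]
tool_rot: [0.686, 0.728, 0.0, -0.002]
ft_force: [0.5, 0.2, -0.8]
grip_width: 0.016
tilt [-0.003  0.003 -1.   ] pos [ 583.9 -333.7  221.9] t 33.45
turn -0.1 -> q6 -123 shift [-0.6  5.3 90.3]
turn 179.9 -> q6 57 shift [ 0.  -4.8 90.4]
```

```bash
python3 -m pendant '[[[0,4,30],0],[[0,0,30],0],[[0,0,15],0],[[0,0,5],0],[[0,0,0],0],[[0,0,0],0],[[0,0,0],0]]'
python3 plan.py 589 -333.7 131.6 3.5
```

```text
time: 34.33
position: [0.5892, -0.3351, 0.1446]
tool_rot: [0.686, 0.728, 0.0, 0.001]
ft_force: [0.3, 1.0, -0.2]
grip_width: 0.0161
tilt [ 0.001 -0.001 -1.   ] pos [ 589.2 -335.1  144.6] t 34.325
turn -0.1 -> q6 -123 shift [ 1.4 -0.2 13. ]
turn 179.9 -> q6 57 shift [-1.4  0.1 13. ]
```

```bash
python3 -m pendant '[[[1,0,5],0],[[0,0,3],0],[[0,0,1],0],[[0,0,0],0],[[0,0,0],0]]'
python3 -m pendant '[[[0,0,1],0],[[0,0,1],0],[[0,0,0],0],[[0,0,0],0]]'
```

```text
time: 34.95
position: [0.5888, -0.3338, 0.1346]
tool_rot: [0.686, 0.728, 0.0, 0.0]
ft_force: [-0.1, 0.1, -0.9]
grip_width: 0.0159
time: 35.45
position: [0.5888, -0.3337, 0.1326]
tool_rot: [0.686, 0.728, 0.0, 0.0]
ft_force: [0.8, -0.2, -0.5]
grip_width: 0.0159
```

```bash
python3 -m pendant '[[[0,0,1],0],[[0,0,0.5],0],[[0,0,0],0],[[0,0,0],0]]'
python3 -m pendant '[[[0,0,0],0],[[0,0,0],0],[[0,0,0],0],[[0,0,0],0]]' 60
python3 -m pendant '[[[0,0,-20],0],[[0,0,-45],0],[[0,0,-40],0],[[0,0,0],0]]'
python3 plan.py 445 350 200 -8.7
```

```text
time: 35.95
position: [0.5889, -0.3338, 0.1315]
tool_rot: [0.686, 0.728, 0.0, 0.0]
ft_force: [-0.5, 0.7, 3.5]
grip_width: 0.0161
time: 36.45
position: [0.5887, -0.3337, 0.1308]
tool_rot: [0.686, 0.728, -0.0, -0.0]
ft_force: [0.1, 0.1, 0.2]
grip_width: 0.0479
time: 36.95
position: [0.5911, -0.3355, 0.2423]
tool_rot: [0.685, 0.728, 0.0, 0.006]
ft_force: [-0.3, 0.5, 0.5]
grip_width: 0.0593
tilt [ 0.009 -0.007 -1.   ] pos [ 591.1 -335.5  242.3] t 36.95
turn 12.2 -> q6 -43 shift [ 655.8 -248.4   35.2]
turn -167.8 -> q6 -223 shift [-655.2  247.7   49.5]
```

```bash
python3 -m pendant '[[[0,0,0],6.1],[[0,0,0],6.1],[[50,-19,0],0],[[50,-19,0],0],[[50,-19,0],0],[[50,-19,0],0],[[50,-19,0],0],[[50,-19,0],0]]'
python3 -m pendant '[[[50,-19,0],0],[[50,-19,0],0],[[50,-19,0],0],[[50,-19,0],0],[[50,-19,0],0],[[50,-19,0],0],[[50,-19,20],0],[[5,-2,30],0]]'
python3 -m pendant '[[[0,0,20],0],[[0,0,0],0],[[0,0,0],0]]'
python3 plan.py 445 350 33 -8.7
python3 - <<'E'
from rig import camera
import cv2,numpy as np
a=camera("top")["pixels"];b=camera("scene")["pixels"]
cv2.imwrite("pics/c5.png",np.hstack([cv2.resize(a[140:320,340:520],(400,400)),cv2.resize(b[230:420,160:350],(400,400))]))
E
```

```text
time: 37.95
position: [0.5208, -0.0182, 0.236]
tool_rot: [0.759, 0.651, -0.0, -0.0]
ft_force: [0.3, 0.7, 0.4]
grip_width: 0.0599
time: 38.95
position: [0.4418, 0.3552, 0.1864]
tool_rot: [0.758, 0.653, 0.002, 0.0]
ft_force: [0.9, -1.0, 0.2]
grip_width: 0.0598
time: 39.33
position: [0.4428, 0.3516, 0.1667]
tool_rot: [0.759, 0.651, 0.0, 0.0]
ft_force: [0.3, -1.1, -0.2]
grip_width: 0.0598
tilt [ 0.001  0.    -1.   ] pos [442.8 351.6 166.7] t 39.325
turn -0.1 -> q6 -43 shift [ -1.3   2.4 133.7]
turn 179.9 -> q6 137 shift [  1.2  -2.6 133.7]
```

View pics/c5.png

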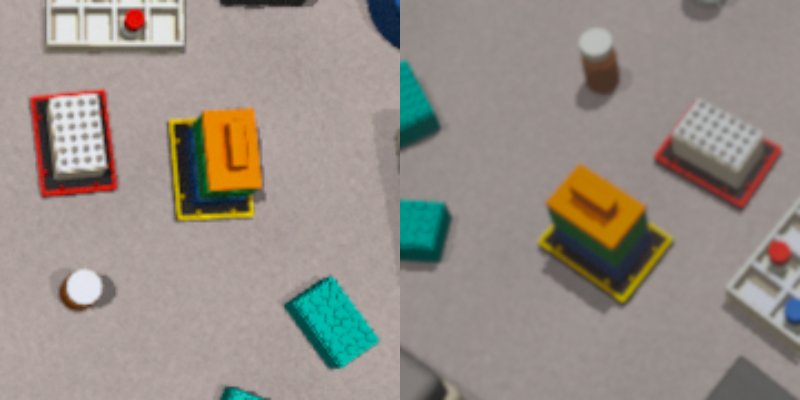

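The orange cover sits squarely on the rack (crops (232,150) and (597,205)). The purple cover is next.

```bash
python3 -m pendant '[[[-1,2,40],0],[[0,0,40],0],[[0,0,35],0],[[0,0,13],0],[[0,0,4],0],[[0,0,0],0],[[0,0,0],0],[[0,0,0],0]]'
python3 plan.py 445 350 33 -8.7
```

```text
time: 40.42
position: [0.4447, 0.3506, 0.035]
tool_rot: [0.759, 0.651, 0.001, 0.0]
ft_force: [0.2, 0.1, -0.7]
grip_width: 0.06
tilt [ 0.002  0.001 -1.   ] pos [444.7 350.6  35. ] t 40.425
turn -0.0 -> q6 -43 shift [-0.5  0.4  2. ]
turn 180.0 -> q6 137 shift [ 0.5 -0.4  2. ]
```

```bash
python3 -m pendant '[[[0,0,1],0],[[0,0,0],0],[[0,0,0],0],[[0,0,0],0],[[0,0,0],0],[[0,0,0],0]]' 5 25
python3 -m pendant '[[[0,0,-30],0],[[0,0,-50],0],[[0,0,-60],0],[[0,0,-50],0],[[0,0,0],0],[[0,0,0],0]]'
python3 plan.py 617 -172.7 200 6.4
```

```text
time: 41.18
position: [0.4442, 0.3503, 0.033]
tool_rot: [0.759, 0.651, 0.0, -0.0]
ft_force: [-0.0, 0.1, 0.2]
grip_width: 0.0155
time: 41.92
position: [0.4433, 0.3498, 0.2223]
tool_rot: [0.759, 0.651, -0.001, -0.0]
ft_force: [-0.7, 0.9, -1.1]
grip_width: 0.0159
tilt [-0.002 -0.001 -1.   ] pos [443.3 349.8 222.3] t 41.925
turn -15.2 -> q6 -112 shift [-538.6  114.4   22.7]
turn 164.8 -> q6 68 shift [ 538.6 -114.3   21.9]
```

```bash
python3 -m pendant '[[[0,0,0],-7.6],[[0,0,0],-7.6],[[-49,10.4,0],0],[[-49,10.4,0],0],[[-49,10.4,0],0],[[-49,10.4,0],0],[[-49,10.4,0],0],[[-49,10.4,0],0]]'
python3 -m pendant '[[[-49,10.4,0],0],[[-49,10.4,0],0],[[-49,10.4,0],0],[[-49,10.4,0],0],[[-48,10.4,0],0],[[0,0,10],0],[[0,0,10],0],[[0,0,0],0]]'
python3 -m pendant '[[[0,0,0],0],[[0,0,0],0]]'
python3 plan.py 617 -172.7 97 6.4
```

```text
time: 42.92
position: [0.538, 0.0636, 0.2205]
tool_rot: [0.666, 0.746, -0.002, -0.002]
ft_force: [0.6, 0.2, -0.2]
grip_width: 0.0158
time: 43.92
position: [0.6163, -0.1694, 0.2004]
tool_rot: [0.666, 0.746, -0.001, -0.003]
ft_force: [0.1, 0.1, -1.5]
grip_width: 0.0157
time: 44.18
position: [0.6185, -0.1708, 0.2036]
tool_rot: [0.666, 0.746, 0.0, 0.0]
ft_force: [-0.3, -0.3, -0.8]
grip_width: 0.0163
tilt [ 0.001 -0.    -1.   ] pos [ 618.5 -170.8  203.6] t 44.175
turn 0.1 -> q6 -112 shift [ -1.7  -1.8 106.6]
turn -179.9 -> q6 -292 shift [  1.8   1.6 106.6]
```

```bash
python3 -m pendant '[[[-1.5,-1.5,30],0],[[0,0,35],0],[[0,0,25],0],[[0,0,7],0],[[0,0,0],0],[[0,0,0],0],[[0,0,0],0],[[0,0,0],0]]'
python3 plan.py 617 -172.7 97 6.4
```

```text
time: 45.18
position: [0.6173, -0.1733, 0.1068]
tool_rot: [0.666, 0.746, 0.0, 0.001]
ft_force: [0.3, -0.1, -0.0]
grip_width: 0.0162
tilt [ 0.001 -0.001 -1.   ] pos [ 617.3 -173.3  106.8] t 45.175
turn 0.0 -> q6 -112 shift [ 0.7 -0.2  9.8]
turn -180.0 -> q6 -292 shift [-0.6  0.2  9.8]
```

```bash
python3 -m pendant '[[[0.5,0,4],0],[[0,0,2],0],[[0,0,1],0],[[0,0,0],0],[[0,0,0],0]]'
python3 -m pendant '[[[0,0,1],0],[[0,0,1],0],[[0,0,0],0],[[0,0,0],0]]'
```

```text
time: 45.8
position: [0.6169, -0.1727, 0.0991]
tool_rot: [0.666, 0.746, -0.0, 0.0]
ft_force: [0.9, 0.5, -0.4]
grip_width: 0.0158
time: 46.3
position: [0.6168, -0.1727, 0.0971]
tool_rot: [0.666, 0.746, -0.0, 0.0]
ft_force: [-0.8, -0.5, -1.0]
grip_width: 0.0158
```

```bash
python3 -m pendant '[[[0,0,1],0],[[0,0,0],0],[[0,0,0],0]]'
python3 -m pendant '[[[0,0,0],0],[[0,0,0],0],[[0,0,0],0],[[0,0,0],0]]' 60
python3 -m pendant '[[[0,0,-20],0],[[0,0,-45],0],[[0,0,-45],0],[[0,0,-30],0],[[50,0,0],0],[[60,0,0],0],[[60,0,0],0],[[60,0,0],0]]'
python3 -m pendant '[[[60,0,0],0],[[60,0,0],0],[[40,0,0],0],[[0,0,0],0],[[0,0,0],0]]'
python3 - <<'E'
from h import *; from rig import camera
C={n:camera(n) for n in("top","scene")}
for n,bs in(("top",((375,200,30),(442,210,30))),("scene",((310,290,40),(258,330,40)))):
    c=C[n]
    for k,b,z in(("purple",bs[0],.072),("orange",bs[1],.106)):
        o,a,e=boxpose(c,mask(c,*T[k][:2],b),z);print(k,n,(o*1000).round(1),a,e)
a,b=C["top"]["pixels"],C["scene"]["pixels"]
cv2.imwrite("pics/c6.png",np.hstack([cv2.resize(a[140:340,220:520],(480,320)),cv2.resize(b[230:410,170:350],(320,320))]))
E
```

```text
time: 46.68
position: [0.6169, -0.1727, 0.097]
tool_rot: [0.666, 0.746, 0.0, 0.0]
ft_force: [-1.2, 1.6, 4.8]
grip_width: 0.0154
time: 47.18
position: [0.6168, -0.1726, 0.0958]
tool_rot: [0.666, 0.746, -0.0, -0.0]
ft_force: [0.6, 0.4, -0.6]
grip_width: 0.048
time: 48.18
position: [0.5907, 0.0576, 0.2361]
tool_rot: [0.666, 0.746, 0.0, 0.0]
ft_force: [0.6, 0.4, -0.0]
grip_width: 0.0601
time: 48.8
position: [0.573, 0.2144, 0.2359]
tool_rot: [0.666, 0.746, -0.0, 0.0]
ft_force: [0.8, 0.5, 0.3]
grip_width: 0.0603
purple top [ 617.4 -174. ] 6.734016 [87.4 57.2]
orange top [ 589.5 -334.2] 3.726315 [88.1 57.2]
purple scene [ 618.2 -174.1] 6.6046433 [85.6 54.8]
orange scene [ 589.1 -335. ] 3.753312 [88.  55.8]
```

View pics/c6.png

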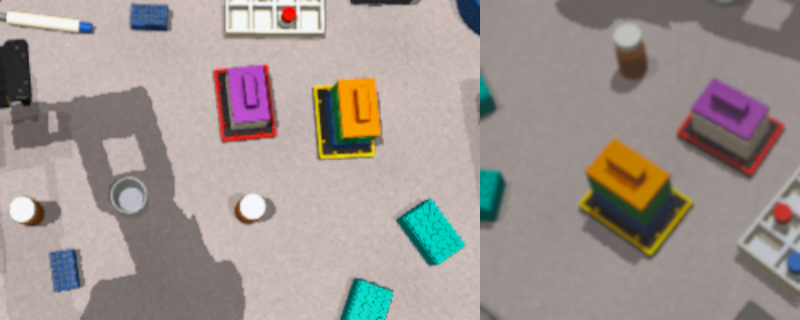

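Both stacks stand square, the bottles are in place at crop (27,211) and (252,207), and the gripper is clear. I'm handing it in.

```bash
python3 -c "
from rig import order;print(order.hand_in())"
```

```text
the job is handed in; nothing more can be done
None
```

Both stacks are built and the job is handed in at about 49 s of robot time. The blue block, green rack and orange cover are on the yellow station; the white tip box and purple cover are on the red one.

**Final checks, both cameras**

| Item | Cover centre (mm) | Station centre (mm) | Cover angle | Station angle |
|---|---|---|---|---|
| Orange cover, yellow station | (589, -334.5) | (588, -333) | 3.7° | 3.5° |
| Purple cover, red station | (618, -174) | (617, -173) | 6.7° | 6.4° |

- **Heights:** every piece made contact at the expected height when set down.
- **Bottles and robot:** the bottles look unmoved in the last picture (I didn't measure them). The gripper is open and well clear of everything.

**Checks that disagreed**
- **Block on the table:** the two cameras differed by about 6 mm at the start. After placing, it measured between (588, -332) and (592, -336), inside the pins.
- **Rack on the block:** the top-view measurement was spoiled by the colour mask picking up the table. I relied on the other camera (589, -336.5), the gripper position at release and the picture.

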